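Hang the slotted rest on the table easel

ROBOT

A 6-joint arm with a two-finger parallel gripper is mounted at the origin on the work surface. World frame = base frame: x ahead of the robot, y to its left, z up, the work surface at z = 0. Lengths are in m, angles in degrees, forces in N, time in s.
With the tool pointing down it reaches from about 0.3 to 0.775 m from the base axis. Payload 14.6 kg.
Tool frame: the origin (TCP) lies midway between the tips of the shut fingers; the grasp point (between the pads) lies arm.grasp_offset behind it (arm.grasp_offset is the distance from the TCP to the grasp point, in m); y points along the fingers, z is the direction in which the jaws open and shut, and the axes are right-handed (so a half turn about y gives the same grasp; the last joint's range is limited). The gripper opens to 94 mm and grips with 3 to 60 N. Pads are 16 mm wide; open, the fingers measure 119 mm over their backs; the gripper's body (75 mm by 177 mm) begins 78 mm behind the grasp point.
Start: joints at [-79.847, 17.183, 87.147, -0, 75.671, -3.816], TCP at [0.133, -0.534, 0.205] pointing down, gripper open.
Joint ranges: [-173.82, 173.82], [-45.26, 126.66], [13.44, 144.39], [-59.66, 239.66], [0, 175.72], [-146.38, 146.38]. Speed limits (degrees/s): [127.2, 127.2, 147.25, 180, 180, 180].

INTERFACE

Orientations are given as [roll, pitch, yaw] about the fixed x, y, z axes, in that order (R = Rz(yaw) Ry(pitch) Rx(roll)).
In Python, from cell import arm gives the robot as it stands. Calls block until the motion is done:
- arm.move_pose(position, orientation): joint-space move of the TCP to a pose.
- arm.line_to(position, speed=0.15, rot=None, contact_N=None): straight line of the TCP; rot=None keeps the orientation; speed is the mean speed in m/s. With contact_N (N) it stops when the force on the tool has changed by that much, and returns True; else False.
- arm.movej(angles): joint-space move.
- arm.command_gripper(opening, f_grip=None): finger opening in m; f_grip is the grip in N (None keeps the last); returns when the fingers have stopped.
- arm.sleep(seconds).
- arm.inverse_kinematics(position, orientation): joint angles nearest the present ones, or None.
- arm.state(): the state.
- arm.grab_frame(name): name is "scene" or "top" or "wrist"; returns a dict with "pixels" (480x640x3 uint8, blue, green, red), "z_map" (480x640 float32, m along the optical axis (not along the pixel's ray), 0 where there is no reading), "K" (3x3 intrinsics, pixels), "rvec" (rotation vector, rad) and "tvec" (3), from world to camera coordinates, as OpenCV has them; the wrist camera has in their place "tool_from_camera" (4x4, takes a point from camera to tool coordinates, whose origin is the TCP and whose axes are the tool frame's). Camera axes: x right, y down, z forward; pixel columns grow to the right and rows downward; lengths in m; the calibration is good to about 2 mm. A picture is of the moment at which its call begins: read the wrist's pose just before it.
A pose or a line that the arm cannot do raises arm.IKError and nothing moves.
- arm.job_done(): hands the job in, once; it reports no verdict.
The state is a dict: "time_s": time; "qpos": joint angles; "joint_vel": joint speeds; "effort": joint torques, N m; "position": TCP position; "ee_rot": TCP orientation; "wrist_force": force on the tool from outside, world axes, zero at the start; "torque": the same for the moment, N m; "finger_gap": finger opening in m.
Only numpy, scipy, OpenCV 4.12 (cv2) and the standard library are available. Lean on these libraries where they do the work, as an engineer would, in place of code of your own. Each camera call takes 0.05 s, during which the arm holds its last target. There are 200 camera calls.

TASK

Swing the guard bar on the tilted table easel up on its pin until it is well clear of the two screws and leave it there. Then take the ledge whose plate has the two keyhole slots, set it flat on the easel board over both screw heads with its wooden lip at the downhill edge, slide it downhill until it is fully home on the screws, and let go. Leave the plain ledge and the other things on the desk where they are.

Things in the scene. Friction and masses are not known exactly. Their poses are not given: they have to be found in the camera images.
- screw_mid (a point): Fixed table easel: point half-way between its two screws, on the surface of its plywood board, 90 mm above the desk. The board slopes 25 degrees and faces the robot. Axes: x uphill along the board, y level along it to the left, z square out of it. Board: x -85 to +175, y -120 to +120 mm, 12 mm thick. Easel place and yaw vary.
- screw_left (a point): Centre of the foot of one screw, on the board at x 0, y +50 mm from screw_mid, same axes. The other screw stands at y -50 mm. Each: shank 7 mm diameter; round flat head 14 mm diameter, from 7 to 12 mm above the board.
- bar (a joint): Guard bar turning on one pin square to the board, rad. 0: it lies level across both screws, from the pin towards board +y; grows as its free end swings uphill; pi/2: straight uphill. Stops at -0.12 and 1.9. Friction holds it where it is left; 1 to 2 N at the knob moves it. Starts at -0.1 to 0.25, in the ledge's way; from about 1.4 it is out of the way.
- bar_pin (a point): The bar's pin axis, 18 mm above the board, at board x 0, y -100 mm. Axes turn with the bar: y along it to the free end, z out of the board. Aluminium bar 30 mm wide, underside 16 and top 20 mm above the board, from 30 mm behind the pin to 160 mm ahead of it. Pin head 16 mm wide, top 24.5 mm above the board.
- bar_knob (a point): Point on the axis of the bar's upright round black knob, 42 mm above the board, 80 mm from the pin along the bar. Knob: 16 mm diameter, from 20 mm (bar's top) to 50 mm above the board. Same axes as bar_pin.
- ledge_lip (a point): Slotted ledge (loose, 130 to 250 g): dark steel-grey metal plate 60 x 150 x 5 mm, wooden lip standing on one long edge. Point: middle of the lip's length and thickness, 22.5 mm above the plate's underside. Lip 12 mm thick (x), 150 long (y), top 45 mm above the underside. x points across the plate away from the lip (must end uphill), z up. Starts flat, lip up, left or right of the easel; yaw varies.
- ledge_key (a point): One keyhole of the slotted ledge: centre of its entry, at the plate's underside; from ledge_lip x +16, y +50, z -22.5 mm, same axes; the other is at y -50 mm. Entry 19 mm wide; from it a slot 10 mm wide runs away from the lip (+x). When home, the screw's axis is 21.5 mm along +x from here and ledge_lip is at board x -37.5, z 22.5 mm. Plate: from ledge_lip x -6 to +54 mm.
- plain_lip (a point): Look-alike plain ledge, same sizes and materials and same point and axes, but its plate has no keyholes. Starts on the other side. Leave it alone.
- pot_a_mid (a point): Small amber glass jar with a white cap, 38 mm diameter, 45 mm high, close to the slotted ledge on the lip's outer side; its centre. Leave it alone.
- pot_b_mid (a point): Same kind of jar, close to the plain ledge; its centre. Leave it alone.
- tin_mid (a point): Plain steel tin, 44 mm diameter, 40 mm high, beside the slotted ledge near a corner of its plate; its centre. Leave it alone.
- brushpot_mid (a point): White ceramic pot, 76 mm diameter, 100 mm high, with brushes standing to 230 mm; point on its axis 50 mm up. Left of and beyond the easel, or swapped with the bottle. Leave it alone.
- bottle_mid (a point): White plastic bottle, 68 mm diameter, 190 mm high; its centre. Right of and beyond the easel, or swapped with the brush pot. Leave it alone.
- tape_mid (a point): Roll of paper tape lying flat, 70 mm outside diameter, 22 mm high, between the robot and the easel; its centre. Leave it alone.
- knife_mid (a point): Broad palette knife (scraper) lying flat, 190 mm long, between the robot and the easel; point 8 mm above its underside. Leave it alone.
Mind the look-alikes: they are no part of the job. What is shaped like the part that bears ledge_lip but green or yellow is not meant.

How it is judged:
By the outcome, as a careful person would: the job done as asked, in the order asked, and still so for the second after the job is handed in, with the robot touching nothing.
It also fails if it takes over 61 s, if anything falls off the work surface, if the arm or the gripper's body presses on something with over 40 N, if the wrist force passes 120 N, or if a joint passes its speed limit or range.

## Working session

There is one attempt and no reset: what is moved stays moved. The work goes in short steps, each a Python script; the robot and the scene stay as the last script left them, time stands still between calls to the robot, and variables do not carry over. Pictures are saved under pics/ and viewed, about 8 in all and at most 12, crops included, and the job is handed in when it is done.

```bash
ls; mkdir -p pics; cat > h.py <<'E'
import numpy as np, cv2
from scipy.spatial.transform import Rotation as R
from cell import arm
def grab(n):
    s=arm.state(); f=arm.grab_frame(n)
    if n=='wrist':
        T=np.eye(4); T[:3,:3]=R.from_euler('xyz',s['ee_rot'],degrees=True).as_matrix(); T[:3,3]=s['position']
        f['W']=T@f['tool_from_camera']
    else:
        C=np.eye(4); C[:3,:3]=cv2.Rodrigues(np.array(f['rvec'],float))[0]; C[:3,3]=np.ravel(f['tvec']); f['W']=np.linalg.inv(C)
    return f
def cloud(f):
    z=f['z_map'].astype(float); v,u=np.mgrid[:480,:640]; K=np.array(f['K'])
    p=np.stack([(u-K[0,2])/K[0,0]*z,(v-K[1,2])/K[1,1]*z,z],-1)
    p=p@f['W'][:3,:3].T+f['W'][:3,3]; p[z==0]=np.nan
    return p
def proj(f,P):
    W=np.linalg.inv(f['W']); p=np.atleast_2d(P)@W[:3,:3].T+W[:3,3]; q=p@np.array(f['K']).T
    return q[:,:2]/q[:,2:]
E
python3 - <<'E'
from h import *
import pickle
for n in('top','scene'):
    f=grab(n); cv2.imwrite(f'pics/{n}0.png',f['pixels']); pickle.dump(f,open(f'{n}0.pkl','wb'))
    print(n,f['W'][:3,3].round(3),f['W'][:3,2].round(2))
s=arm.state();print(s['time_s'],s['position'],s['ee_rot'],arm.grasp_offset,s['finger_gap'])
E
```

```text
pics
top [ 0.093 -0.111  1.84 ] [ 0.23  0.01 -0.97]
scene [ 1.165 -0.458  1.085] [-0.55  0.29 -0.78]
0.1 [ 0.13269694 -0.53350764  0.20494871] [-9.00589044e+01  3.04124691e-03 -1.66033277e+02] 0.0188 0.09430111999435217
```

View pics/top0.png

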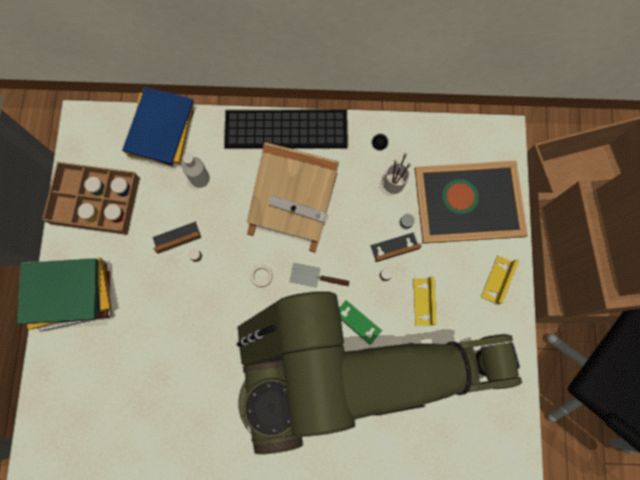

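View pics/scene0.png

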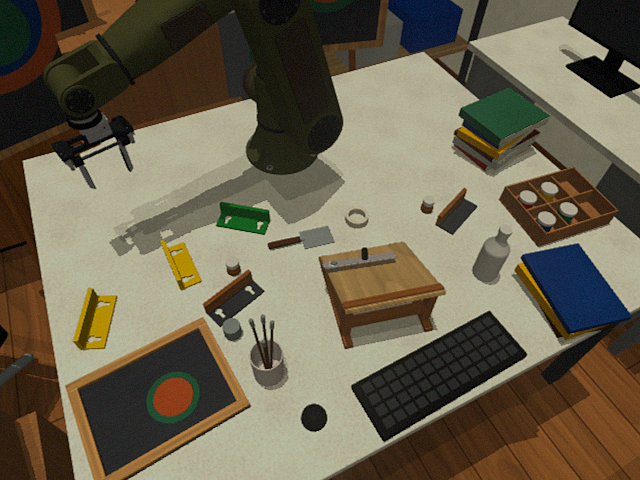

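Top view: the easel is at about (293,200), with the bar across it, knob at (293,208) and pin near (322,214). The slotted ledge is at (397,246) with its lip on the robot side, the jar at (385,275) and the tin at (407,221). The plain ledge is at (177,237).

```bash
cat > fit.py <<'E'
from h import *
import pickle
f=pickle.load(open('top0.pkl','rb'));p=cloud(f)
def at(u,v,r=1): return np.nanmedian(p[v-r:v+r+1,u-r:u+r+1].reshape(-1,3),0).round(4)
for n,u,v in [('desk',340,260),('bar',280,205),('bar2',310,212),('pot',385,273),('tin',407,221),('ledge plate',403,243),('brush',395,185),('bottle',195,170),('plain',177,235),('tape',262,268)]: print(n,at(u,v))
# board plane
m=np.zeros((480,640),np.uint8); cv2.fillPoly(m,[np.array([[272,160],[328,170],[318,198],[264,188]])],1)
q=p[m>0];q=q[~np.isnan(q[:,0])]
c=q.mean(0);n=np.linalg.svd(q-c,full_matrices=False)[2][2];n*=np.sign(n[2])
r=(q-c)@n; print('board',len(q),r.std(),'tilt',np.degrees(np.arccos(n[2])),'yaw',np.degrees(np.arctan2(-n[1],-n[0])),n,c)
big=cv2.resize(f['pixels'][120:320,230:450],None,fx=3.6,fy=3,interpolation=cv2.INTER_CUBIC)
g=pickle.load(open('scene0.pkl','rb'));P=cloud(g)
a=cv2.resize(f['pixels'][135:260,235:345],(528,600),interpolation=cv2.INTER_CUBIC)
b=cv2.resize(g['pixels'][225:355,190:300],(270,319),interpolation=cv2.INTER_CUBIC)
o=np.zeros((600,800,3),np.uint8);o[:,:528]=a;o[:319,530:]=b;
b=cv2.resize(f['pixels'][215:290,365:425],(224,280),interpolation=cv2.INTER_CUBIC);o[320:,530:754]=b
cv2.imwrite('pics/crop1.png',o)
E
python3 fit.py
```

```text
desk [ 0.4473 -0.1764 -0.0036]
bar [0.5941 0.0191 0.1109]
bar2 [ 0.5747 -0.0751  0.109 ]
pot [ 0.4023 -0.3175  0.0429]
tin [ 0.5738 -0.3874  0.0391]
ledge plate [ 0.5104 -0.3792  0.0048]
brush [ 0.6778 -0.3413  0.0896]
bottle [0.691  0.2875 0.1309]
plain [0.5096 0.3572 0.0077]
tape [0.4096 0.074  0.0095]
board 1704 0.004500510547155222 tilt 25.15901914983869 yaw -12.903838289226806 [-0.41439582  0.09493853  0.90513136] [ 0.67461585 -0.02620987  0.1270796 ]
```

View pics/crop1.png

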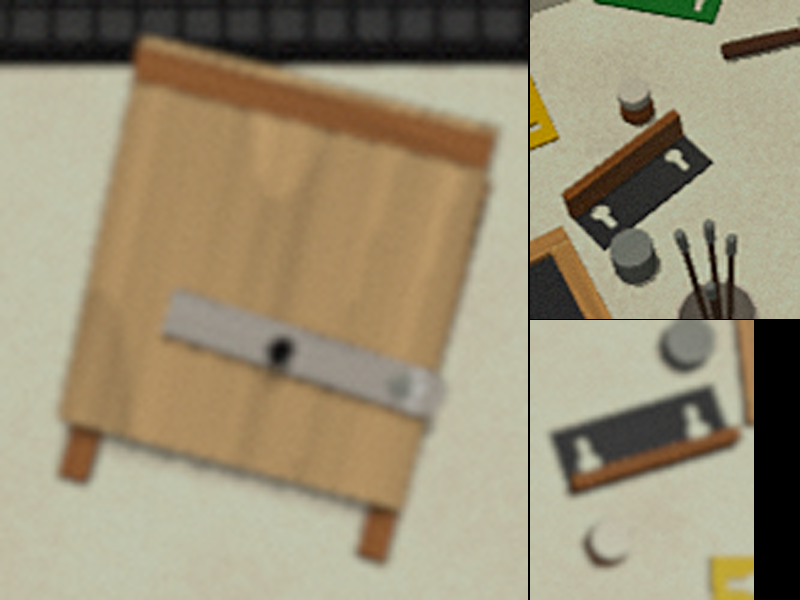

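```bash
cat >> h.py <<'E'
def rot(zt,n):
    "tool pointing along -n, jaws along zt"
    y=-np.array(n)/np.linalg.norm(n); z=np.array(zt,float); z-=y*(z@y); z/=np.linalg.norm(z)
    return R.from_matrix(np.stack([np.cross(y,z),y,z],1)).as_euler('xyz',degrees=True)
def board(yaw,tilt=25.):  # columns x,y,z
    return R.from_euler('zy',[yaw,-tilt],degrees=True).as_matrix()
E
python3 - <<'E'
from h import *
import pickle
B=board(-12.9); print(B.round(3))
s=arm.state(); 
c=np.array([0.60,-0.035,0.10]); 
arm.line_to(np.array(s['position'])+[0,0,0.12],speed=0.3)
# ledge view on the way
L=np.array([.487,-.36,0]);lx=[np.cos(.26),np.sin(.26),0]
arm.move_pose(L+[-.03,0,.27],rot(lx,[0,0,1]))
arm.sleep(.2);f=grab('wrist');pickle.dump(f,open('w1.pkl','wb'));A=f['pixels']
print(f['tool_from_camera'])
arm.move_pose(c+B[:,2]*.26-B[:,0]*.03,rot(B[:,0],B[:,2]))
arm.sleep(.2);f=grab('wrist');pickle.dump(f,open('w2.pkl','wb'))
o=np.hstack([A,f['pixels']]);cv2.imwrite('pics/w12.png',cv2.resize(o,(800,300),interpolation=cv2.INTER_AREA))
print(arm.state()['time_s'],arm.state()['qpos'])
E
```

```text
[[ 0.883  0.202 -0.423]
 [-0.223  0.975  0.   ]
 [ 0.412  0.094  0.906]]
[[ 1.01853477e-04  9.73512736e-01  2.28632769e-01 -6.57417806e-02]
 [ 2.31684218e-04 -2.28632787e-01  9.73512709e-01 -1.78102423e-01]
 [ 9.99999968e-01 -4.61850497e-05 -2.48834582e-04 -6.79864290e-04]
 [ 0.00000000e+00  0.00000000e+00  0.00000000e+00  1.00000000e+00]]
3.8083 [-10.68052571 -13.02515721 106.26359203   5.04991617  62.27526458
   0.87182212]
```

View pics/w12.png

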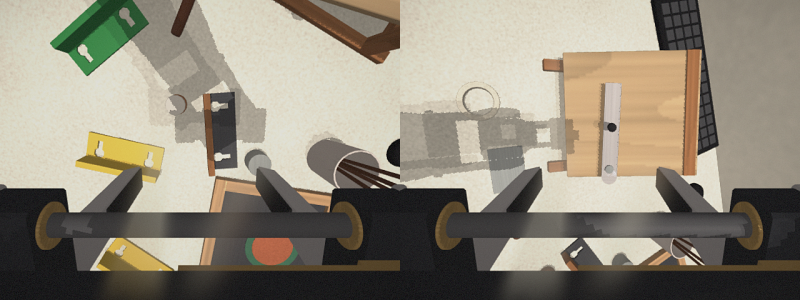

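w1 (left half): the slotted ledge is at about (220,133), lip on the left and both keyholes visible. w2 (right half): the bar lies level, knob at (611,127) and pin at (609,169). I'll fit the frames numerically.

```bash
cat > fit2.py <<'E'
from h import *
import pickle,sys
def lip_fit(f,roi,zlo=.036,zhi=.054):
    p=cloud(f);u0,v0,u1,v1=roi; q=p[v0:v1,u0:u1].reshape(-1,3);q=q[~np.isnan(q[:,0])]
    q=q[(q[:,2]>zlo)&(q[:,2]<zhi)]
    (c,wh,a)=cv2.minAreaRect((q[:,:2]*1000).astype(np.float32)); bx=cv2.boxPoints((c,wh,a))
    return np.array(c)/1000,wh,a,len(q),np.median(q[:,2]),bx/1000
def plane(q):
    q=q[~np.isnan(q[:,0])];c=np.median(q,0)
    for _ in range(4):
        n=np.linalg.svd(q-c,full_matrices=False)[2][2];n*=np.sign(n[2]); r=(q-c)@n; q=q[abs(r)<max(.003,2*r.std())];c=q.mean(0)
    return n,c,r.std()
if __name__=='__main__':
    f=pickle.load(open('w1.pkl','rb'))
    print(lip_fit(f,(310,140,400,290)))
    p=cloud(f); print('desk z',np.nanmedian(p[20:60,400:440,2]), 'plate', np.nanmedian(p[180:215,352:372,2]),np.nanmean(p[180:215,352:372],axis=(0,1)))
    print('tin',np.nanmedian(p[250:262,405:418].reshape(-1,3),0),)
    f=pickle.load(open('w2.pkl','rb'));p=cloud(f)
    q=np.concatenate([p[95:260,360:455].reshape(-1,3),p[95:260,275:310].reshape(-1,3)]);n,c,r=plane(q)
    print('n',n,'c',c,r,'tilt',np.degrees(np.arccos(n[2])),'yaw',np.degrees(np.arctan2(-n[1],-n[0])))
    # board extent: all points near the plane
    q=p[60:300,200:500].reshape(-1,3);q=q[~np.isnan(q[:,0])];
    B=board(np.degrees(np.arctan2(-n[1],-n[0]))); h=(q-c)@n; l=(q-c)@B
    m=abs(h)<.005; print('x ext',np.percentile(l[m,0],[.5,99.5]),'y ext',np.percentile(l[m,1],[.5,99.5]))
    print(cv2.minAreaRect((l[m][:,:2]*1000).astype(np.float32)))
    b=(h>.0145)&(h<.025)&(abs(l[:,1])<.13)&(l[:,0]<.08);print('bar',cv2.minAreaRect((l[b][:,:2]*1000).astype(np.float32)),np.median(h[b]))
    k=(h>.035)&(h<.06)&(abs(l[:,1])<.1)&(l[:,0]<.08);print('knob',k.sum(),np.median(l[k],0),np.percentile(h[k],95))
E
python3 fit2.py
```

```text
(array([ 0.50605237, -0.35046982]), (77.80352783203125, 149.36492919921875), 19.173402786254883, 1469, np.float64(0.043916408030923726), array([[ 0.4447807 , -0.2927065 ],
       [ 0.49383637, -0.433786  ],
       [ 0.56732404, -0.40823317],
       [ 0.51826835, -0.26715362]], dtype=float32))
desk z -0.0012483915230419584 plate 0.004002039840530408 [ 0.50279357 -0.33408853  0.00399349]
tin [ 0.57215524 -0.38149593  0.03904085]
n [-0.41152154  0.09723508  0.9061983 ] c [ 0.64522459 -0.00895576  0.1106824 ] 0.0008453065096128875 tilt 25.014839125860227 yaw -13.294133126267782
x ext [-0.13489627  0.12233077] y ext [-0.12655976  0.10977549]
((-6.024444580078125, -8.746910095214844), (260.05328369140625, 238.99891662597656), 1.371591329574585)
bar ((-46.47624969482422, -39.3048095703125), (181.9219970703125, 30.119388580322266), 88.04460144042969) 0.02001058639362198
knob 166 [-0.04682681 -0.02476154  0.05186596] 0.0513782352953887
```

```bash
cat >> h.py <<'E'
B=board(-12.2)
B0=board(-13.294); c0=np.array([0.64522459,-0.00895576,0.1106824])
O=c0+B0@np.array([-.051,-.0098,0])   # screw_mid, first estimate
E
python3 - <<'E'
from h import *
import pickle
print('O',O.round(4))
pin=np.array([0,-.1,0]); n=B[:,2]
k0=c0+B0@np.array([-.0468,-.0248,0]); kb=B.T@(k0-O); a0=np.arctan2(kb[0],kb[1]+.1); print('knob board',kb.round(4),'r',np.hypot(kb[0],kb[1]+.1),'ang',a0)
def pose(a,h): 
    pb=pin+.08*np.array([np.sin(a),np.cos(a),0])+[0,0,h]
    return O+B@pb, rot(B@np.array([np.cos(a),-np.sin(a),0]),n)
arm.command_gripper(.034)
P,r=pose(a0,.10);arm.move_pose(P,r)
P,r=pose(a0,.031);print('contact',arm.line_to(P,speed=.1,contact_N=8))
for a in np.linspace(a0,1.78,9)[1:]:
    P,r=pose(a,.031);arm.line_to(P,speed=.12,rot=r)
    s=arm.state();print(round(a,2),np.round(s['wrist_force'],1))
# back off slightly so that the trailing finger frees the knob, then out
P,r=pose(1.74,.031);arm.line_to(P,speed=.1)
P,r=pose(1.74,.10);arm.line_to(P,speed=.2)
arm.move_pose(O+B@np.array([-.01,0,.24]),rot(B[:,0],n))
arm.sleep(.2);f=grab('wrist');pickle.dump(f,open('w3.pkl','wb'));cv2.imwrite('pics/w3.png',f['pixels'])
print(arm.state()['time_s'])
E
```

```text
O [ 0.5982 -0.0068  0.0888]
knob board [ 0.0039 -0.0151  0.    ] r 0.08501263991832625 ang 0.04604287235833266
contact False
0.26 [-0.6 -0.5 -0.5]
0.48 [-0.3 -0.2 -0.5]
0.7 [0.1 0.6 0.3]
0.91 [ 0.2 -0.  -0.8]
1.13 [0.3 0.2 0.1]
1.35 [-0.1  0.3  0.4]
1.56 [-1.1  0.  -0. ]
1.78 [-8.9  2.1  7.5]
11.6333
```

View pics/w3.png

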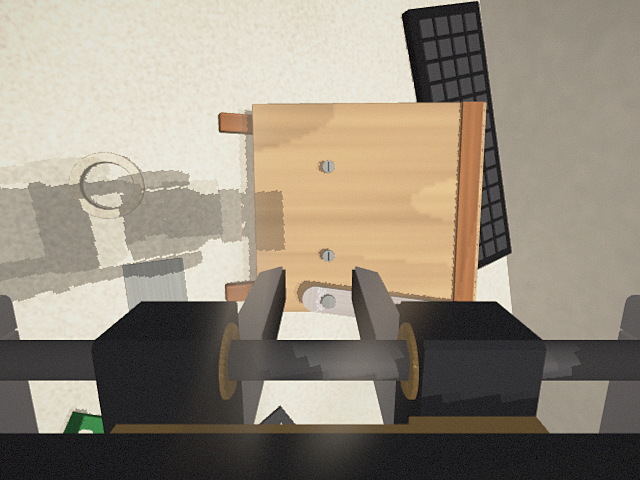

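The bar has swung up clear. The screws show at (327,166) and (327,256), and the pin at (328,301). Next I'll locate the screws and keyholes precisely.

```bash
cat >> h.py <<'E'
def rayplane(f,uv,n,c):
    K=np.array(f['K']); d=f['W'][:3,:3]@np.array([(uv[0]-K[0,2])/K[0,0],(uv[1]-K[1,2])/K[1,1],1]); o=f['W'][:3,3]
    return o+d*(((c-o)@n)/(d@n))
E
python3 - <<'E'
from h import *
from fit2 import plane
import pickle
f=pickle.load(open('w3.pkl','rb'));p=cloud(f)
n,c,r=plane(np.concatenate([p[110:250,345:450].reshape(-1,3),p[110:250,262:312].reshape(-1,3)]))
print('tilt',np.degrees(np.arccos(n[2])),'yaw',np.degrees(np.arctan2(-n[1],-n[0])),r)
hsv=cv2.cvtColor(f['pixels'],cv2.COLOR_BGR2HSV)
S=[]
for (u,v) in [(327,166),(327,256)]:
    w=hsv[v-14:v+15,u-14:u+15,1]; m=(w<70).astype(np.uint8)
    k,l,st,ce=cv2.connectedComponentsWithStats(m); i=1+np.argmax(st[1:,4]); uv=ce[i]+[u-14,v-14]
    P=rayplane(f,uv,n,c+.012*n); S.append(P-.012*n); print(uv,st[i],S[-1])
S=np.array(S); d=S[0]-S[1]; print('dist',np.linalg.norm(d),'slope',d[2],'yaw',np.degrees(np.arctan2(-d[0],d[1])),'mid',S.mean(0))
h=(p-c)@n; q=p[270:312,295:450]; hh=h[270:312,295:450]
Bn=board(np.degrees(np.arctan2(-d[0],d[1]))); b=(hh>.014)&(hh<.0225);l=(q[b]-S.mean(0))@Bn; print('bar',cv2.minAreaRect((l[:,:2]*1000).astype(np.float32)))
f=pickle.load(open('w1.pkl','rb'))
cv2.imwrite('pics/k.png',cv2.resize(f['pixels'][140:285,315:395],(440,798),interpolation=cv2.INTER_CUBIC)[:,:][:600])
g=cv2.cvtColor(f['pixels'],cv2.COLOR_BGR2GRAY)[140:285,315:395]; hs=cv2.cvtColor(f['pixels'],cv2.COLOR_BGR2HSV)[140:285,315:395]
m=((g>110)&(hs[...,1]<90)).astype(np.uint8);k,l,st,ce=cv2.connectedComponentsWithStats(m)
for i in range(1,k):
    if st[i,4]>30:print('white',st[i],ce[i]+[315,140])
E
```

```text
tilt 25.01208677204832 yaw -13.298192331911125 0.000822660521276442
[327.82539683 166.21428571] [  9   8  13  13 126] [0.60923571 0.04205926 0.08891762]
[327.86440678 255.42372881] [  9   8  13  12 118] [ 0.58650628 -0.05470369  0.0889817 ]
dist 0.09939667470925084 slope -6.408586035078212e-05 yaw -13.219014879084222 mid [ 0.59787099 -0.00632221  0.08894966]
bar ((48.147499084472656, -95.58480072021484), (149.3087158203125, 29.29471778869629), 0.29282841086387634)
white [   0    0   80  145 5464] [356.52672035 214.55691801]
white [ 22  22  28  17 316] [348.98734177 169.51582278]
white [ 27 104  27  14 258] [353.4496124  250.14341085]
```

View pics/k.png

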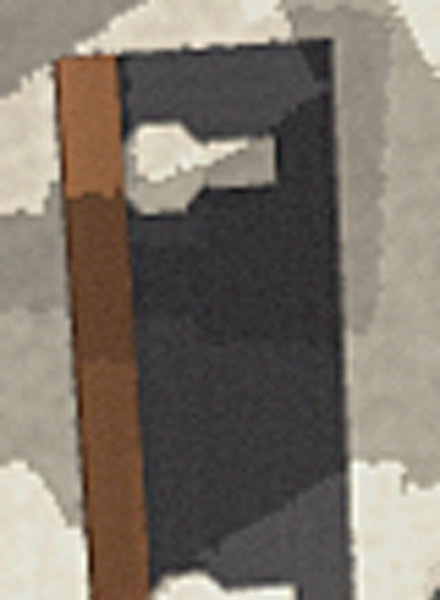

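```bash
python3 - <<'E'
from h import *
from fit2 import lip_fit
import pickle
f=pickle.load(open('w1.pkl','rb'));p=cloud(f)
c,wh,a,N,z,bx=lip_fit(f,(316,140,352,290),.035,.06);print(c,wh,a,N,z,bx.tolist())
up=np.array([0,0,1.])
for uv in [(345.5,170.5),(366,169),(370,250),(349.5,250.5)]: print(uv,rayplane(f,uv,up,np.array([0,0,.005])))
# jar
q=cloud(pickle.load(open('top0.pkl','rb')))[262:285,375:398].reshape(-1,3);q=q[(q[:,2]>.035)];print('jar',len(q),np.median(q,0))
# plate right edge
g=cv2.cvtColor(f['pixels'],cv2.COLOR_BGR2GRAY).astype(int)
E=[]
for v in range(200,240,4):
    u=365+np.argmax(np.diff(g[v,365:390]));E.append(rayplane(f,(u+.5,v),up,np.array([0,0,.005])))
E=np.array(E);print('edge yaw',np.degrees(np.arctan(-np.polyfit(E[:,1],E[:,0],1)[0])),E.mean(0))
E
```

```text
[ 0.4750285  -0.36126175] (12.044373512268066, 149.36502075195312) 19.107471466064453 1434 0.043932675475508 [[0.44489145278930664, -0.2926650941371918], [0.49378475546836853, -0.4338010251522064], [0.5051655769348145, -0.42985838651657104], [0.4562722444534302, -0.2887224853038788]]
(345.5, 170.5) [ 0.47539688 -0.30858818  0.005     ]
(366, 169) [ 0.49844431 -0.30069046  0.005     ]
(370, 250) [ 0.5315215  -0.39480156  0.005     ]
(349.5, 250.5) [ 0.50694721 -0.40195997  0.005     ]
jar 97 [ 0.40152833 -0.32273272  0.04438693]
edge yaw 19.719870020633564 [ 0.52918114 -0.35363839  0.005     ]
```

```bash
python3 - <<'E'
from h import *
import pickle
L=np.array([.4750,-.3613,0]);a=np.radians(19.2);r=rot([np.cos(a),np.sin(a),0],[0,0,1])
arm.command_gripper(.045)
s=arm.state();arm.line_to(np.array(s['position'])+[-.02,0,.08],speed=.3)
arm.move_pose(L+[0,0,.13],r)
print(arm.line_to(L+[0,0,.011],speed=.12,contact_N=8), arm.state()['position'])
arm.command_gripper(.0,f_grip=35);s=arm.state();print('gap',s['finger_gap'],s['wrist_force'])
arm.line_to(L+[0,0,.16],speed=.12);arm.sleep(.2)
f=grab('wrist');pickle.dump(f,open('w4.pkl','wb'));cv2.imwrite('pics/w4.png',f['pixels'])
s=arm.state();print(s['time_s'],s['finger_gap'],s['wrist_force'])
E
```

```text
False [ 0.47535536 -0.36159451  0.01181817]
gap 0.011406067210250436 [0.71216168 0.10786137 1.75617598]
17.4667 0.011735760488669296 [ 0.16063764 -0.48959541 -2.10963138]
```

View pics/w4.png

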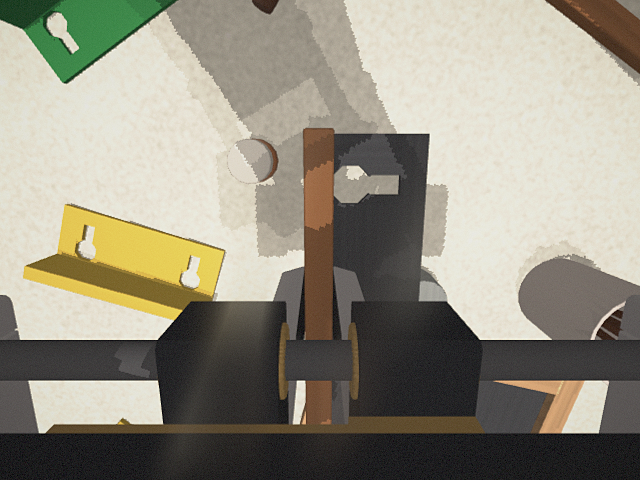

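The ledge is held. The left keyhole's entry is at about (350,184), its slot ends at about (398,184), and the plate's far corner is at (429,134). Now I'll measure the in-hand offset.

```bash
python3 - <<'E'
from h import *
import pickle
f=pickle.load(open('w4.pkl','rb'));f['W']=np.array(f['tool_from_camera']);p=cloud(f)
from fit2 import plane
q=p[215:285,345:410].reshape(-1,3); n,c,r=plane(q*[1,1,1]); n=n*np.sign(n[1])
print('plate in tool n',n,'c',c,r)
g=cv2.cvtColor(f['pixels'],cv2.COLOR_BGR2GRAY).astype(float)
def col(v,a,b,s): d=s*np.diff(g[v,a:b]);return a+np.argmax(d)+.5
def row(u,a,b,s): d=s*np.diff(g[a:b,u]);return a+np.argmax(d)+.5
X=lambda u,v: rayplane(f,(u,v),n,c)
ed=np.array([X(col(v,412,440,1),v) for v in range(150,262,8)]);k=np.polyfit(ed[:,0],ed[:,2],1)
print('far edge z at key',np.polyval(k,-.05),'angle',np.degrees(np.arctan(k[0])))
# rows of the slot, columns 378..394
sl=np.array([[X(u,row(u,166,184,1)),X(u,row(u,184,203,-1))] for u in range(380,396,3)]);print('slot x',sl[:,0,0].mean(),sl[:,1,0].mean(),'mid',sl[...,0].mean())
print('slot end z',[X(col(v,385,410,-1),v)[2].round(4) for v in (181,185,189)])
print('plate end x',[X(u,row(u,120,150,-1))[0].round(4) for u in (350,380,410)])
# lip
ll=np.array([[p[200,col(200,290,318,-1).astype(int)+3]],[p[200,316]]]);print('lip top',ll.reshape(-1,3).round(4))
E
```

```text
plate in tool n [ 0.00118855  0.99999717 -0.00206264] c [-0.01726394  0.00716868  0.03045415] 0.0006229994762573737
far edge z at key 0.05332145863343182 angle 0.15896968758920035
slot x -0.05538649790146569 -0.04594593067911992 mid -0.050666214290292805
slot end z [np.float64(0.0394), np.float64(0.0395), np.float64(0.0391)]
plate end x [np.float64(-0.075), np.float64(-0.075), np.float64(-0.075)]
lip top [[-0.0477 -0.0329 -0.0056]
 [-0.0477 -0.0329 -0.0016]]
```

```bash
cat >> h.py <<'E'
Bs=board(-13.25); Os=np.array([.5979,-.0063,.0893])
E
python3 - <<'E'
from h import *
import pickle
s=arm.state();arm.line_to(np.array(s['position'])+[0,0,.13],speed=.3)
r=rot(Bs[:,0],Bs[:,2])
arm.move_pose(Os+Bs@np.array([-.0155,0,.12]),r)
arm.line_to(Os+Bs@np.array([-.0155,0,.034]),speed=.15);arm.sleep(.2)
f=grab('wrist');pickle.dump(f,open('w5.pkl','wb'));cv2.imwrite('pics/w5.png',cv2.resize(f['pixels'][110:310,270:470],(600,600),interpolation=cv2.INTER_CUBIC))
s=arm.state();print(s['time_s'],Bs.T@(np.array(s['position'])-Os),s['wrist_force'])
E
```

```text
20.425 [-1.49866177e-02  7.72401800e-05  3.47100241e-02] [-0.23401019 -0.21195255 -1.47943468]
```

View pics/w5.png

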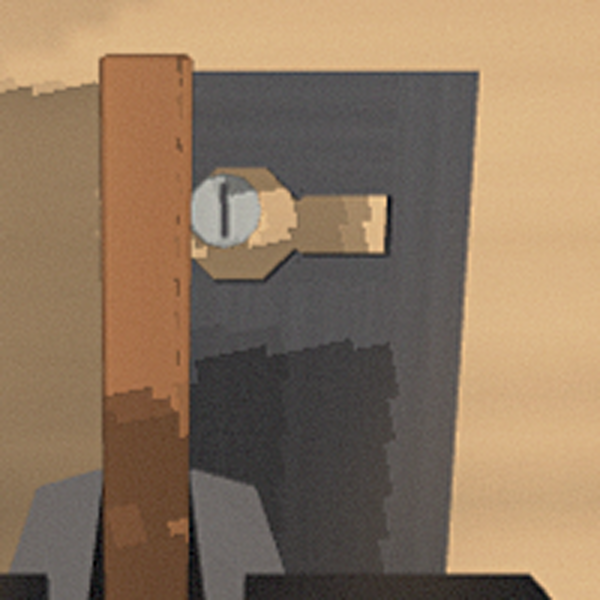

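The left screw head shows through the entry, head at crop (224,210) and entry centre at about (242,224). I'll convert both with the height difference taken out.

```bash
python3 - <<'E'
from h import *
import pickle
f=pickle.load(open('w5.pkl','rb'));n=Bs[:,2]
for nm,(u,v),h in [('head',(224,210),.012),('head r',(259,210),.012),('entry',(242,223.5),.0275),('entry r',(298,223.5),.0275),('entry top',(242,167),.0275),('entry bot',(242,280),.0275),('slot end',(389,224),.0275),('plate end',(300,72),.0275)]:
    print(nm,(Bs.T@(rayplane(f,(270+(u-1)/3,110+(v-1)/3),n,Os+n*h)-Os)).round(4))
E
```

```text
head [-0.0017  0.0513  0.012 ]
head r [0.0046 0.0513 0.012 ]
entry [0.0002 0.0502 0.0275]
entry r [0.0096 0.0502 0.0275]
entry top [0.     0.0594 0.0275]
entry bot [0.0004 0.0407 0.0275]
slot end [0.0248 0.0501 0.0275]
plate end [0.0091 0.0746 0.0275]
```

```bash
python3 - <<'E'
from h import *
import pickle
arm.line_to(Os+Bs@np.array([-.0173,.001,.027]),speed=.08);arm.sleep(.2)
f=grab('wrist');pickle.dump(f,open('w6.pkl','wb'));cv2.imwrite('pics/w6.png',cv2.resize(f['pixels'][110:310,270:470],(600,600),interpolation=cv2.INTER_CUBIC))
s=arm.state();print(s['time_s'],Bs.T@(np.array(s['position'])-Os),s['wrist_force'])
E
```

```text
20.925 [-0.01723635  0.00100185  0.02705001] [ 0.02832175 -0.05503559 -2.28509065]
```

View pics/w6.png

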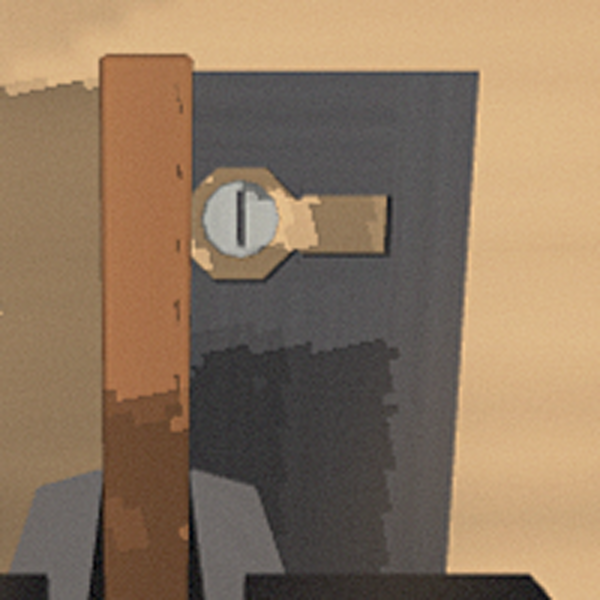

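```bash
python3 - <<'E'
from h import *
import pickle
f=pickle.load(open('w6.pkl','rb'));n=Bs[:,2]
l=lambda u,v,h: Bs.T@(rayplane(f,(270+(u-1)/3,110+(v-1)/3),n,Os+n*h)-Os)
d=l(240,219,.012)-l(242,223.5,.0198);print(d)
x=-.0172+np.clip(d[0],-.001,.001);y=.001+np.clip(d[1],-.001,.001)
P=lambda x,z:Os+Bs@np.array([x,y,z]); loc=lambda:(Bs.T@(np.array(arm.state()['position'])-Os)).round(4)
arm.line_to(P(x,.022),speed=.04)
hit=arm.line_to(P(x,.008),speed=.03,contact_N=5);print('down',hit,loc(),arm.state()['wrist_force'])
if loc()[2]<.0155:
    z=loc()[2]+.0005
    arm.line_to(P(x,z),speed=.02)
    hit=arm.line_to(P(x-.026,z),speed=.03,contact_N=10);print('slide',hit,loc(),'travel',x-loc()[0],arm.state()['wrist_force'])
print(arm.state()['time_s'])
E
```

```text
[ 0.00031476  0.00013974 -0.0078    ]
down True [-0.0169  0.0012  0.0172] [0.1102469  0.06201569 1.95352468]
21.4917
```

```bash
python3 - <<'E'
from h import *
import pickle
loc=lambda:(Bs.T@(np.array(arm.state()['position'])-Os)).round(4)
F=lambda:(Bs.T@np.array(arm.state()['wrist_force'])).round(1)
arm.sleep(.3);print(loc(),F(),np.round(arm.state()['torque'],2))
P=lambda z:Os+Bs@np.array([-.0169,.0012,z])
hit=arm.line_to(P(.008),speed=.02,contact_N=5);print('down',hit,loc(),F());arm.sleep(.2);print(F(),np.round(arm.state()['torque'],2))
f=grab('wrist');pickle.dump(f,open('w7.pkl','wb'));cv2.imwrite('pics/w7.png',cv2.resize(f['pixels'][110:310,270:470],(600,600),interpolation=cv2.INTER_CUBIC))
E
```

```text
[-0.0175  0.0011  0.0174] [-0.4  0.5 -0.3] [-0.22  0.09  0.05]
down True [-0.0175  0.0013  0.0167] [-0.1  1.7  4.4]
[0.4 1.2 4.4] [-0.2  -0.18  0.07]
```

View pics/w7.png

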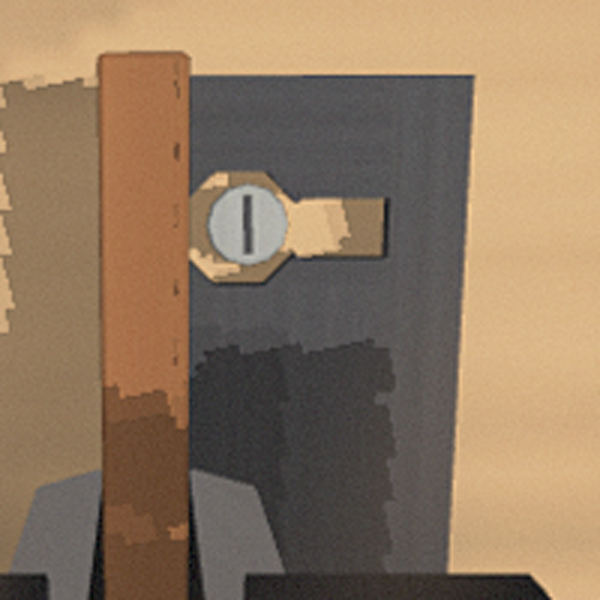

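```bash
python3 - <<'E'
from h import *
from fit2 import plane
import pickle
for nm in('w5','w6','w7'):
    f=pickle.load(open(nm+'.pkl','rb'));l=(cloud(f)-Os)@Bs
    b=np.nanmedian(l[150:250,440:455,2]);b2=np.nanmedian(l[112:128,340:420,2]);hd=np.nanmedian(l[182:187,347:354,2])
    q=l[138:150,340:420].reshape(-1,3);q2=l[205:270,345:405].reshape(-1,3)
    n,c,r=plane(np.concatenate([q,q2])); Z=lambda x,y:(c[2]-(n[0]*(x-c[0])+n[1]*(y-c[1]))/n[2]).round(4)
    print(nm,'board',b.round(4),b2.round(4),'head',hd.round(4),'plate n',n.round(4),'top z at y=75,0,-75 (x=10)',Z(.01,.075),Z(.01,0),Z(.01,-.075),'x -20,+30',Z(-.02,0),Z(.03,0),r)
E
```

```text
w5 board -0.0033 -0.0083 head 0.0068 plate n [0.     0.0014 1.    ] top z at y=75,0,-75 (x=10) 0.0281 0.0282 0.0283 x -20,+30 0.0282 0.0282 0.0006340533110050112
w6 board -0.0035 -0.0083 head 0.0069 plate n [2.1e-03 7.0e-04 1.0e+00] top z at y=75,0,-75 (x=10) 0.0203 0.0203 0.0204 x -20,+30 0.0204 0.0203 0.0006266387111197765
w7 board -0.0038 -0.0083 head 0.0068 plate n [-2.000e-04  2.660e-02  9.996e-01] top z at y=75,0,-75 (x=10) 0.0081 0.0101 0.0121 x -20,+30 0.0101 0.0101 0.0006294009251888938
```

```bash
python3 - <<'E'
from h import *
from fit2 import plane
import pickle
f=pickle.load(open('w3.pkl','rb'));l=(cloud(f)-Os)@Bs
print('w3');
for v in(115,140,190,230,255): print([tuple((l[v-2:v+3,u-2:u+3].reshape(-1,3).mean(0)*1000).round(1)) for u in (270,300,328,380,440)])
f=pickle.load(open('w6.pkl','rb'));l=(cloud(f)-Os)@Bs
print('w6')
for v in(20,60,100,125,200,240,280): print([tuple((np.nanmean(l[v-2:v+3,u-2:u+3].reshape(-1,3),0)*1000).round(1)) for u in (250,290,380,450,500,540)])
f0=pickle.load(open('top0.pkl','rb'))
print(f['z_map'][100,300],f['z_map'][20,380])
g=grab('top');pickle.dump(g,open('top1.pkl','wb'));g2=grab('scene');pickle.dump(g2,open('scene1.pkl','wb'))
for ff in(g,g2):
    l=(cloud(ff)-Os)@Bs; m=(l[...,0]>.06)&(l[...,0]<.14)&(l[...,1]>.0)&(l[...,1]<.10)&(abs(l[...,2])<.02);print('ext',m.sum(),np.median(l[m][:,2]))
E
```

```text
w3
[(np.float64(-66.5), np.float64(104.6), np.float64(-11.0)), (np.float64(-33.1), np.float64(105.2), np.float64(-10.8)), (np.float64(-2.1), np.float64(105.7), np.float64(-10.6)), (np.float64(55.5), np.float64(106.7), np.float64(-10.1)), (np.float64(121.8), np.float64(107.8), np.float64(-9.4))]
[(np.float64(-66.5), np.float64(77.7), np.float64(-8.9)), (np.float64(-32.8), np.float64(78.3), np.float64(-8.1)), (np.float64(-1.5), np.float64(78.8), np.float64(-8.2)), (np.float64(56.6), np.float64(79.9), np.float64(-7.5)), (np.float64(123.3), np.float64(81.0), np.float64(-6.4))]
[(np.float64(-66.5), np.float64(22.4), np.float64(-3.3)), (np.float64(nan), np.float64(nan), np.float64(nan)), (np.float64(-0.3), np.float64(23.6), np.float64(-2.7)), (np.float64(58.8), np.float64(24.8), np.float64(-1.8)), (np.float64(126.9), np.float64(26.0), np.float64(-1.4))]
[(np.float64(-66.5), np.float64(-23.3), np.float64(1.1)), (np.float64(-31.7), np.float64(-22.7), np.float64(1.3)), (np.float64(0.7), np.float64(-22.0), np.float64(1.5)), (np.float64(60.6), np.float64(-20.7), np.float64(2.5)), (np.float64(12
[... 2119 characters left out ...]
 (np.float64(-34.7), np.float64(17.1), np.float64(-2.3)), (np.float64(13.8), np.float64(22.4), np.float64(20.3)), (np.float64(58.1), np.float64(17.3), np.float64(-1.4)), (np.float64(86.8), np.float64(17.5), np.float64(-0.9)), (np.float64(109.8), np.float64(17.5), np.float64(-0.7))]
[(np.float64(-58.6), np.float64(-6.8), np.float64(-0.4)), (np.float64(-31.1), np.float64(10.1), np.float64(47.0)), (np.float64(14.6), np.float64(0.6), np.float64(20.3)), (np.float64(59.2), np.float64(-6.3), np.float64(0.9)), (np.float64(88.4), np.float64(-6.1), np.float64(1.3)), (np.float64(111.7), np.float64(-6.0), np.float64(1.7))]
0.20307454 0.30473503
ext 808 -0.002501034620183678
ext 754 -0.001838721703583822
```

The contact at 17 mm was my own mistake. `board()` used extrinsic Euler order, so the tool is about 6° off the board normal and the plate is resting on the right screw head. I'll fix that, back off, realign and re-measure.

```bash
sed -i "s/R.from_euler('zy'/R.from_euler('ZY'/; s/^Bs=.*/Bs=board(-13.25); Os=np.array([.5979,-.0063,.0889])/" h.py
cat >> h.py <<'E'
def inhand(f):
    "plate normal in tool axes, plate top point"
    from fit2 import plane
    W=f['W'];f['W']=np.array(f['tool_from_camera']);p=cloud(f);f['W']=W
    q=np.concatenate([p[140:150,340:420].reshape(-1,3),p[205:270,345:405].reshape(-1,3)])
    n,c,r=plane(q);return n*np.sign(n[1]),c,r
E
python3 - <<'E'
from h import *
import pickle
n=Bs[:,2];print(Bs.round(3))
s=arm.state();Rt=R.from_euler('xyz',s['ee_rot'],degrees=True).as_matrix()
arm.line_to(np.array(s['position'])+.035*n,speed=.1)
r=rot(Bs[:,0],n);arm.line_to(Os+Bs@np.array([-.0155,0,.055]),speed=.1,rot=r);arm.sleep(.2)
f=grab('wrist');print('inhand',inhand(f))
l=(cloud(f)-Os)@Bs; print('board z',[np.nanmedian(l[v,440:470,2]).round(4) for v in(110,150,200,250)])
s=arm.state();print(s['time_s'],Bs.T@(np.array(s['position'])-Os))
E
```

```text
[[ 0.882  0.229 -0.411]
 [-0.208  0.973  0.097]
 [ 0.423  0.     0.906]]
inhand (array([ 2.36477546e-02,  9.99720096e-01, -7.16710075e-04]), array([-0.03083166,  0.00736433,  0.02832362]), np.float64(0.0006244457844194077))
board z [np.float64(0.0001), np.float64(0.0004), np.float64(0.0001), np.float64(0.0001)]
23.4167 [-0.01567974 -0.00034934  0.0547461 ]
```

```bash
cat >> h.py <<'E'
def toolrot(nh):
    z=np.array([0,0,1.])-nh*nh[2];z/=np.linalg.norm(z);M=np.stack([np.cross(nh,z),nh,z],1)
    D=R.from_euler('xyz',rot(Bs[:,0],Bs[:,2]),degrees=True).as_matrix()
    return R.from_matrix(D@M.T).as_euler('xyz',degrees=True)
E
python3 - <<'E'
from h import *
import pickle
nh=np.array([.02365,.99972,-.0007]);nh/=np.linalg.norm(nh)
arm.line_to(Os+Bs@np.array([-.0155,0,.029]),speed=.06,rot=toolrot(nh));arm.sleep(.2)
f=grab('wrist');pickle.dump(f,open('w8.pkl','wb'));cv2.imwrite('pics/w8.png',cv2.resize(f['pixels'][110:310,270:470],(600,600),interpolation=cv2.INTER_CUBIC))
nn,c,r=inhand(f);l=(cloud(f)-Os)@Bs
from fit2 import plane
n,c,r=plane(np.concatenate([l[140:150,340:420].reshape(-1,3),l[205:270,345:405].reshape(-1,3)]));print('plate in board',n,c)
print(arm.state()['time_s'],Bs.T@(np.array(arm.state()['position'])-Os),arm.state()['wrist_force'])
E
```

```text
plate in board [-1.02669585e-03  2.99877498e-04  9.99999428e-01] [0.01301642 0.03111336 0.02268761]
24.25 [-1.53305456e-02  9.55114757e-05  2.92541040e-02] [-0.45175459 -0.52816643 -3.13670557]
```

View pics/w8.png

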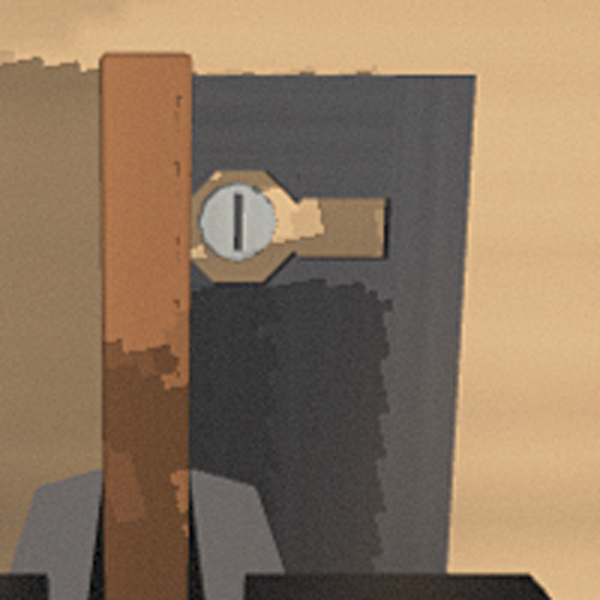

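The plate is now parallel to the board. The head is at crop (238,222), nearly centred in the entry at (242,227). I'll apply the small correction, lower and slide.

```bash
python3 - <<'E'
from h import *
import pickle
f=pickle.load(open('w8.pkl','rb'));n=Bs[:,2]
l=lambda u,v,h: Bs.T@(rayplane(f,(270+(u-1)/3,110+(v-1)/3),n,Os+n*h)-Os)
print(l(238,222,.012),l(242,227,.0227))
d=l(238,222,.012)-l(242,227,.0227)
loc=lambda:(Bs.T@(np.array(arm.state()['position'])-Os)).round(4)
F=lambda:(Bs.T@np.array(arm.state()['wrist_force'])).round(1)
x,y=loc()[:2]+np.clip(d[:2],-.0015,.0015)
P=lambda x,z:Os+Bs@np.array([x,y,z])
arm.line_to(P(x,.026),speed=.04);arm.sleep(.2)
hit=arm.line_to(P(x,.007),speed=.03,contact_N=5);print('down',hit,loc());arm.sleep(.2);print(loc(),F())
z=loc()[2]
if z<.0155:
    hit=arm.line_to(P(x-.026,z+.0005),speed=.03,contact_N=10);print('slide',hit,loc(),'travel',x-loc()[0],F())
    arm.sleep(.2);print(loc(),F())
print(arm.state()['time_s'])
E
```

```text
[4.80144776e-05 5.00531105e-02 1.20000000e-02] [-0.0001691   0.04982745  0.0227    ]
down True [-0.0154  0.0003  0.0112]
[-0.0158  0.0002  0.0112] [-0.2 -0.2 -0.5]
slide True [-0.0366  0.0003  0.0116] travel 0.021517113025650958 [3.1 0.2 0.1]
[-0.0366  0.0003  0.0115] [3.8 0.2 0.3]
26.275
```

Travel was 21.5 mm with the plate seated on the board. I'll give it a firm final push, release, retreat and look.

```bash
python3 - <<'E'
from h import *
import pickle
loc=lambda:(Bs.T@(np.array(arm.state()['position'])-Os)).round(4)
F=lambda:(Bs.T@np.array(arm.state()['wrist_force'])).round(1)
p=loc();print(arm.line_to(Os+Bs@(p+[-.003,0,0]),speed=.02,contact_N=15),loc(),F())
arm.sleep(.2);print(loc(),F())
arm.command_gripper(.03);arm.sleep(.1);p=loc();print(p,F())
arm.line_to(Os+Bs@(p+[0,0,.09]),speed=.1)
arm.line_to(Os+Bs@np.array([-.01,0,.22]),speed=.25,rot=rot(Bs[:,0],Bs[:,2]));arm.sleep(.2)
f=grab('wrist');pickle.dump(f,open('w9.pkl','wb'));cv2.imwrite('pics/w9.png',f['pixels'])
l=(cloud(f)-Os)@Bs; m=(l[...,2]>.035)&(l[...,2]<.055)&(l[...,0]>-.07)&(l[...,0]<0)&(abs(l[...,1])<.1)
print('lip',cv2.minAreaRect((l[m][:,:2]*1000).astype(np.float32)),np.median(l[m][:,2]))
m=(l[...,0]>-.025)&(l[...,0]<.012)&(abs(l[...,1])<.07)&(abs(l[...,2])<.03);print('plate top',np.median(l[m][:,2]))
print(arm.state()['time_s'])
E
```

```text
True [-0.0366  0.0005  0.012 ] [ 3.3 -1.2 -0.1]
[-0.0366  0.0005  0.012 ] [ 3.4 -0.1  0.2]
[-0.0368  0.0005  0.012 ] [ 0.3 -0.4  0.1]
lip ((-37.211185455322266, -0.5376052856445312), (12.227282524108887, 149.5433349609375), 0.07472662627696991) 0.045016642190645925
plate top 0.005028428239167189
29.225
```

View pics/w9.png

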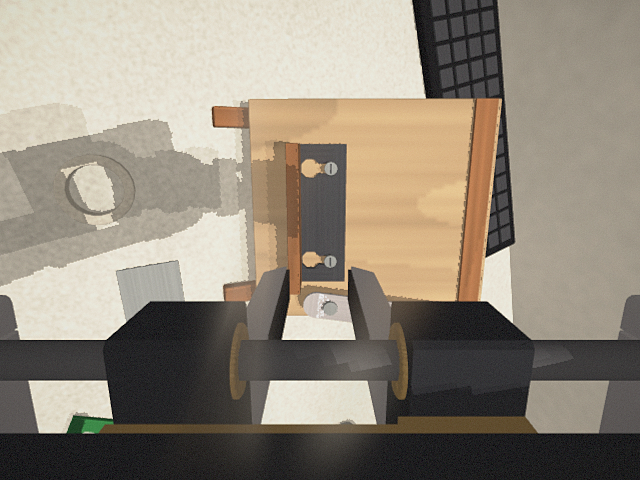

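The lip reads x = -37.2 mm with the plate lying flat, and both heads sit at the slot ends, (330,168) and (330,262). I'll check the bar angle and the other objects before handing in.

```bash
python3 - <<'E'
from h import *
import pickle
s=arm.state();arm.line_to(np.array(s['position'])+[-.12,0,.12],speed=.3)
g=grab('scene');l=(cloud(g)-Os)@Bs
m=(l[...,0]>.01)&(l[...,0]<.17)&(l[...,1]<-.06)&(l[...,1]>-.17)&(l[...,2]>.013)&(l[...,2]<.024)
q=l[m][:,:2].astype(np.float32);vx,vy,a,b=cv2.fitLine(q,cv2.DIST_HUBER,0,.01,.01).ravel();print(len(q),'bar angle',np.arctan2(abs(vx),vy*np.sign(vx)),cv2.minAreaRect(q*1000))
g0=pickle.load(open('scene0.pkl','rb'))
d=cv2.absdiff(g['pixels'],g0['pixels']).max(2)
for n,(u,v) in dict(jarA=(233,266),tin=(232,328),plain=(458,210),jarB=(428,205),bottle=(488,255),brush=(267,360),tape=(357,217),knife=(315,237)).items(): print(n,d[v-8:v+9,u-8:u+9].mean().round(1),np.nanmedian(abs(g['z_map']-g0['z_map'])[v-8:v+9,u-8:u+9]).round(4))
print(arm.state()['time_s'])
E
```

```text
359 bar angle 1.6870153 ((85.6888198852539, -110.16793060302734), (29.672618865966797, 153.3449249267578), 82.55306243896484)
jarA 7.5 0.0024
tin 7.3 0.0022
plain 6.3 0.0028
jarB 7.5 0.0034
bottle 6.8 0.0023
brush 6.6 0.0021
tape 33.7 0.0028
knife 6.8 0.0027
29.9917
```

```bash
python3 -c "
from cell import arm
arm.job_done()"
```

```text
the job is handed in; nothing more can be done
```

The job is handed in. The guard bar is swung up clear, and the slotted ledge is home on both screws with its lip downhill and the gripper well away.

**Final checks**
- **Bar:** it reads about 1.69 rad, against the 1.4 rad needed to be out of the way.
- **Ledge:** the lip is at board x -37.2 mm (home is -37.5 mm) and square to the board within 0.1°. The plate's top is 5.0 mm above the board, so it lies flat. The last picture shows both screw heads at the slot ends. The slide stopped on contact after 21.5 mm, and a firmer push moved it no further.
- **Other objects:** the depth readings at the plain ledge, both jars, tin, brush pot, bottle, tape and knife are unchanged within noise. The colour change at the tape I put down to the arm's shadow.
- **Time:** about 30 s of the 61 s allowed.

**What went wrong:** my first attempt to lower the ledge stopped about 5 mm early, with the plate resting lightly (about 5 N) on the right screw head. My board frame was tilted about 6° by a rotation-order mistake. I backed off, fixed it, corrected the 1.4° tilt the ledge had picked up in the gripper, and the second attempt seated cleanly. The bar had been swung using that same faulty frame, with about 12 N at the end of the swing; it finished where it should.

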